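# Crimp a sample vial and hold the press guard open

## Task

Crimp the cap on the vial in the bench press: with the clear guard shut, bring the red-gripped lever all the way down to its stop and let it come fully back up. Then raise the guard by its yellow knob to 60 degrees from closed and hold it steady there so that I can take the vial out; it falls shut if let go, so finish while still holding it. Leave the vial standing in its nest and do not disturb the other things on the bench.

Things in the scene. Friction and masses are not known exactly. Their poses are not given: they have to be found in the camera images.
- press: White hand-lever crimping press, fixed to the bench, its place and yaw (within 0.35 rad) varying: base 270 (x) x 150 (y) x 25 mm high, column at the rear (+x), head 56 mm wide reaching forward to local x = -55 mm, 265 mm high. Origin: centre of the base's underside; x points from the guard side, which faces the robot, to the rear; y to the left, z up. Vial nest at local (-20, 0) mm.
- lever (a joint): Angle of the hand lever, rad: 0 = up at rest (grip 28 degrees above level seen from the pivot), growing as the grip swings down; stop at 0.92. A spring returns it: about 4 N at the grip at first, 10 N at the stop. It turns about the press's y axis through point lever_pivot; the grip swings on a 200 mm radius, robot side, in the plane local y = -140 mm (right of the press).
- lever_pivot (a point): Point on the lever's axis in the middle plane of the press, at press-frame (10, 0, 225) mm. Its axes are those of the press.
- lever_grip (a point): Middle of the lever's red round grip, 26 mm in diameter and 82 mm long, lying along the lever, which is a 13 mm steel rod. At rest at press-frame (-167, -140, 319) mm. Moves with the lever.
- guard (a joint): Opening angle of the guard, rad: 0 = shut (its sheet slopes 61 degrees down towards the robot), growing as its lower edge swings out and up; 1.047 = 60 degrees (sheet about level); stop at 1.75. It turns about the press's y axis through point guard_hinge. It falls and springs shut when let go; holding it at 60 degrees takes 2 to 4 N at the knob.
- guard_hinge (a point): Point on the guard's hinge axis in the middle plane of the press, at press-frame (-65, 0, 225) mm; axes as the press. The guard is a clear sheet 156 mm long from hinge to lower edge, 112 mm wide, 4 mm thick, with yellow edging and 50 mm deep clear cheeks on its inner side.
- guard_knob (a point): Middle of the yellow guard knob, a cylinder 26 mm in diameter and 30 mm long, square on the guard's outer face on a 14 mm stem, 35 mm out from the sheet. Guard shut: at press-frame (-160, 0, 127) mm, that is 95 mm to the robot's side of the hinge axis and 98 mm below it, its axis 29 degrees above level. It moves with the guard on a 137 mm radius.
- vial: Capped clear glass vial, 23 mm in diameter, 75 mm tall, 30 g, standing loose in the 16 mm high ring-shaped nest of the press, behind the guard. Origin: centre of its underside.
- rack: Blue vial rack with vials, 100 x 140 mm, 84 mm tall, on the bench to the left of the press. Origin: centre of its underside.
- cap_dish: White dish of aluminium caps, 76 mm in diameter, 14 mm tall, on the bench to the right of the press. Origin: centre of its underside.
- bottle: Clear glass bottle with a blue cap, 70 mm in diameter, 145 mm tall, standing on the bench. Origin: centre of its underside.
- amber_jar: Amber glass jar with a black lid, 60 mm in diameter, 90 mm tall, standing on the bench. Origin: centre of its underside.
- beaker: Empty glass beaker, 72 mm in diameter, 95 mm tall, standing on the bench. Origin: centre of its underside.
- decapper: Hand pliers for taking caps off, steel with blue handles, 180 mm long, 53 mm wide over the handles, 13 mm high, lying on the bench between the robot and the press. Origin: on the bench near the middle of its length.

How it is judged:
By the outcome, as a careful person would: the job done as asked, in the order asked, and still so for the second after the job is handed in, while the arm keeps its last pose, push and grip.
It also fails if it takes over 48 s, if anything falls off the work surface, if the arm or the gripper's body presses on something with over 40 N, if the wrist force passes 120 N, or if a joint passes its speed limit or range.

## Robot

A 6-joint arm with a two-finger parallel gripper is mounted at the origin on the work surface. World frame = base frame: x ahead of the robot, y to its left, z up, the work surface at z = 0. Lengths are in m, angles in rad, forces in N, time in s.
With the tool pointing down it reaches from about 0.425 to 0.95 m from the base axis. Payload 3.5 kg.
Tool frame: the origin (TCP) lies midway between the tips of the shut fingers; the grasp point (between the pads) lies 19 mm behind it; x points along the fingers, y is the direction in which the jaws open and shut, and the axes are right-handed (so a half turn about x gives the same grasp; the last joint's range is limited). The gripper opens to 85 mm and grips with 20 to 120 N. Pads are 22 mm wide; open, the fingers measure 114 mm over their backs; the gripper's body (76 mm by 85 mm) begins 54 mm behind the grasp point. The pads swing forward as they close: fully open they stand 13 mm farther back than shut.
Start: joints at [1.183, 0.286, 1.577, -0, 1.279, -0.15], TCP at [0.159, 0.656, 0.231] pointing down, gripper open.
Joint ranges: [-2.77, 2.77], [-0.9, 2.22], [0.21, 2.48], [-1.53, 4.67], [0.24, 2.81], [-2.84, 2.84]. Speed limits (rad/s): [2.79, 2.79, 3.14, 3.14, 3.14, 3.14].

## Interface

Orientations are given as a unit quaternion [x, y, z, w].
In Python, from plant import ctrl, vision gives the robot as it stands. The module is installed in compiled form; this text tells all that it offers.
- The arm moves only by the tool play_rows, never from a script. Its arguments are lists of equal length, an entry for each row: "claw": the closure in counts, from 0 (fully open) to 255 (shut); "travel": the shift along the tool's x, y, z in m, a list of three; "dr": the turn, a rotation vector about the tool's x, y, z in rad, a list of three. In form: {"claw": [claw, ...], "travel": [[tx, ty, tz], ...], "dr": [[wx, wy, wz], ...]}. A call has 1 to 20 rows; each row is the pose to reach, as a shift and turn from the pose measured when the call began, along the tool's axes at that moment; what a row does not reach only later rows make up. A row lasts 1/10 s, in which the tool goes at most 50 mm and 8.59 degrees, less where a joint would pass 70% of its speed; a pose out of reach is approached as far as the arm can. A call with a gripper value outside its range is refused whole. The fingers move at their own pace and stop on an object; "force" is the grip in N (left out, the last holds). Time passes only in rows, so rows that repeat a pose let the fingers close. It gives the time, the measured TCP pose, the force and the opening at its end, in the units of the state.
- ctrl.get_state(): the state, without advancing time (a new reading comes with each control period).
- vision.read_camera(name): name is "scene" or "top" or "wrist"; returns a dict with "img" (420x560x3 uint8, red, green, blue), "range_z" (420x560 float32, m along the optical axis (not along the pixel's ray), 0 where there is no reading), "K" (3x3 intrinsics, pixels), "world_to_cam" (4x4, takes a point from world to camera coordinates). Camera axes: x right, y up, looking along -z (the intrinsics and any distortion apply to the point x, -y, -z); pixel columns grow to the right and rows downward; lengths in m; the calibration is good to about 2 mm. A picture is of the moment at which its call begins.
- ctrl.sign_off(): hands the job in, once; it reports no verdict.
The state is a dict: "time": time; "qpos": joint angles; "dq": joint speeds; "joint_efforts": joint torques, N m; "eef_pos": TCP position; "tcp_rot": TCP orientation; "contact_force": force on the tool from outside, world axes, zero at the start; "wrist_torque": the same for the moment, N m; "opening": opening from 0.0 (shut) to 1.0 (fully open).
Only numpy, scipy, OpenCV 4.12 (cv2) and the standard library are available. Lean on these libraries where they do the work, as an engineer would, in place of code of your own. Each camera call takes 0.05 s, during which the arm holds its last target.

## Working session

There is one attempt and no reset: what is moved stays moved. The work goes in short steps, Python scripts to look and compute and a tool call to move; the robot and the scene stay as the last step left them, time stands still between calls to the robot, and variables do not carry over. Pictures are saved under pics/ and viewed, and the job is handed in when it is done.

Besides the shell and the picture viewer there is one more tool, called as name(argument=value, ...) on one line, values as JSON. play_rows: Moves the arm, as the interface text tells. Its arguments: {"type":"object","properties":{"claw":{"type":"array","items":{"type":"number"}},"travel":{"type":"array","items":{"type":"array","items":{"type":"number"}}},"dr":{"type":"array","items":{"type":"array","items":{"type":"number"}}},"force":{"type":"number"}},"required":["claw","travel","dr"]}

```bash
mkdir -p pics
python3 - <<'E'
from plant import ctrl, vision
import cv2,numpy as np,pickle
s=ctrl.get_state();print(s)
for n in ["scene","top"]:
    c=vision.read_camera(n);pickle.dump(c,open(n+'0.pkl','wb'))
    cv2.imwrite(f'pics/{n}0.png',c['img'][:,:,::-1]);print(n,c['K'],c['world_to_cam'],[k for k in c])
E
```

```text
{'time': 0.0, 'qpos': array([ 1.18300606e+00,  2.87189256e-01,  1.57818287e+00,  1.16467370e-05,
        1.27861361e+00, -1.50014640e-01]), 'dq': array([-3.83478946e-04, -1.03937596e-03, -1.42226844e-05, -3.83397077e-04,
        1.38217081e-03, -6.14445890e-04]), 'joint_efforts': array([ 3.65983169e-04, -4.05970180e+01, -2.92630470e+01, -1.26478485e-04,
        5.83541987e-03,  4.62123396e-06]), 'eef_pos': array([0.15871516, 0.65539332, 0.22992828]), 'tcp_rot': array([ 0.08305498,  0.70234337, -0.08468424,  0.7018862 ]), 'contact_force': array([ 0.01282449, -0.25492905,  0.39461657]), 'wrist_torque': array([-0.04859584, -0.01594838, -0.03129091]), 'opening': 1.0003013139563064}
scene [[387.7154563    0.         277.71037666]
 [  0.         387.7154563  208.88125767]
 [  0.           0.           1.        ]] [[ 0.64610625  0.7631098  -0.01449655 -0.29215886]
 [-0.52723397  0.45996837  0.71446024  0.14556743]
 [ 0.55187956 -0.45397415  0.69952585 -1.4562772 ]
 [ 0.          0.          0.          1.        ]] ['img', 'range_z', 'K', 'world_to_cam']
top [[406.24225795   0.         285.29132696]
 [  0.         406.24225795 212.85916224]
 [  0.           0.           1.        ]] [[ 0.01055443 -0.99944553  0.03157893 -0.07001671]
 [ 0.98732318  0.01541778  0.15797223 -0.5112888 ]
 [-0.15837152  0.0295113   0.98693847 -1.15892145]
 [ 0.          0.          0.          1.        ]] ['img', 'range_z', 'K', 'world_to_cam']
```

View pics/scene0.png

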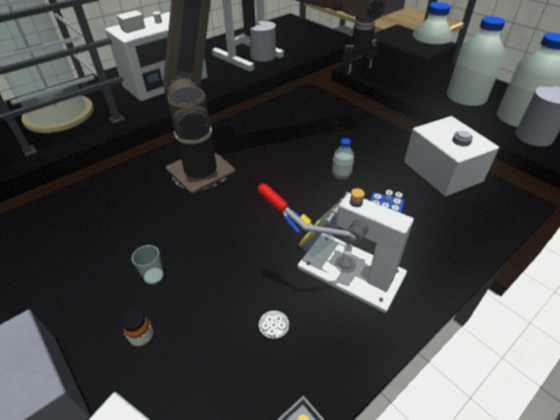

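View pics/top0.png

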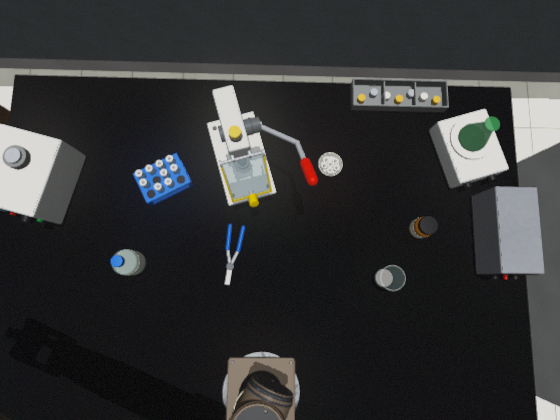

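The top view shows the press at about (240,158), red grip at (309,172), yellow knob at (253,200), decapper at (233,255), rack at (162,178), dish at (330,163). In the scene view the grip is at (272,197) and the knob at about (306,220).

```bash
cat > h.py <<'E'
import numpy as np,cv2,pickle
def cloud(c):
    d=c['range_z'];K=c['K'];v,u=np.mgrid[:420,:560]
    p=np.stack([(u-K[0,2])/K[0,0]*d,-(v-K[1,2])/K[1,1]*d,-d,np.ones_like(d)],-1)
    return (p@np.linalg.inv(c['world_to_cam']).T)[...,:3]
def proj(c,P):
    q=np.c_[np.atleast_2d(P),np.ones(len(np.atleast_2d(P)))]@c['world_to_cam'].T
    K=c['K'];return np.c_[K[0,2]-K[0,0]*q[:,0]/q[:,2],K[1,2]+K[1,1]*q[:,1]/q[:,2]]
E
python3 - <<'E'
from h import *
for n in ['top','scene']:
    c=pickle.load(open(n+'0.pkl','rb'));P=cloud(c);hsv=cv2.cvtColor(c['img'],cv2.COLOR_RGB2HSV)
    ok=c['range_z']>0
    print(n,'valid',ok.mean(),'table z',np.median(P[...,2][ok&(hsv[...,2]<40)]))
    red=(((hsv[...,0]<8)|(hsv[...,0]>172))&(hsv[...,1]>150)&(hsv[...,2]>80))
    yel=((hsv[...,0]>18)&(hsv[...,0]<32)&(hsv[...,1]>150)&(hsv[...,2]>80))
    for nm,m in [('red',red),('yel',yel)]:
        k,l,st,ce=cv2.connectedComponentsWithStats(m.astype('uint8'))
        for i in range(1,k):
            if st[i,4]>25: 
                mm=(l==i)&ok; print(nm,ce[i],st[i],np.median(P[mm],0) if mm.any() else None)
    b=ok&(abs(P[...,2]-.025)<.006)&(hsv[...,2]>120)&(hsv[...,1]<60)
    k,l,st,ce=cv2.connectedComponentsWithStats(b.astype('uint8'))
    for i in range(1,k):
        if st[i,4]>60:
            pts=P[l==i][:,:2].astype('float32'); print('base',ce[i],st[i,4],np.median(P[l==i],0),cv2.minAreaRect(pts))
    # all base pts near press
    sel=b&(abs(P[...,1]-.06)<.2)&(P[...,0]>.5)&(P[...,0]<1.1)
    pts=P[sel][:,:2].astype('float32')
    r=cv2.minAreaRect(pts);print('rect',r,cv2.boxPoints(r))
E
```

```text
top valid 0.9959948979591837 table z -7.398627381505207e-05
red [308.58974359 171.37820513] [300 157  18  29 312] [ 0.56388876 -0.10713986  0.33211962]
yel [360.68181818  98.31818182] [357  95   8   8  44] [ 0.88600888 -0.2992184   0.02431301]
yel [397.93181818  99.13636364] [394  96   8   8  44] [ 0.88611351 -0.41663159  0.02447736]
yel [435.19565217 100.06521739] [431  97   9   7  46] [ 0.88531371 -0.53613892  0.02444418]
yel [248.40641711 196.39572193] [222 169  49  38 187] [0.54022488 0.03091615 0.13317497]
base [247.94366197 114.67605634] 71 [0.82117024 0.05541028 0.02567294] ((0.8211641907691956, 0.05534278228878975), (0.0209267009049654, 0.03784310072660446), 12.326580047607422)
base [220.20907618 152.68881686] 617 [0.7126419  0.1408053  0.02521382] ((0.6738945841789246, 0.11737233400344849), (0.2694569230079651, 0.05799141526222229), 16.597286224365234)
base [255.36238532 142.09633028] 218 [0.73405544 0.03122792 0.02518058] ((0.7336447238922119, 0.030497197061777115), (0.05896845832467079, 0.039617422968149185), 15.244939804077148)
base [269.52727273 182.        ] 110 [ 0.604
[... 391 characters left out ...]
ble z 0.0014772383912545761
red [271.94416244 196.25634518] [258 183  30  28 394] [ 0.56956397 -0.11081941  0.3266791 ]
yel [356.88888889 192.37037037] [352 189  11   8  54] [0.66627323 0.06878674 0.29901163]
yel [305.33333333 218.17460317] [301 214  10  10  63] [0.53637774 0.03006644 0.13696577]
base [350.64387569 273.49469835] 2735 [0.69343673 0.04817426 0.02602387] ((0.6865580677986145, 0.07375065982341766), (0.26869940757751465, 0.15242670476436615), 16.184938430786133)
rect ((0.6865580677986145, 0.07375065982341766), (0.26869940757751465, 0.15242670476436615), 16.184938430786133) [[ 0.53628945  0.109495  ]
 [ 0.5787767  -0.03689058]
 [ 0.8368267   0.03800632]
 [ 0.7943394   0.1843919 ]]
```

```bash
cat >> h.py <<'E'
from scipy.spatial.transform import Rotation as Ro
O=np.array([.6867,.0737,0]);YAW=np.deg2rad(16.3)
Rp=Ro.from_euler('z',YAW).as_matrix()
def W(l): return O+Rp@np.array(l,float)
def L(w): return Rp.T@(np.array(w)-O)
def toolR(sign=1,tilt=0.):
    # tilt: tool x swings from down towards +x press
    x=Rp@np.array([np.sin(tilt),0,-np.cos(tilt)]);y=sign*Rp[:,1]
    return np.c_[x,y,np.cross(x,y)]
def cmd(s,p,R):
    R0=Ro.from_quat(s['tcp_rot']).as_matrix()
    return np.round(R0.T@(np.array(p)-s['eef_pos']),4),np.round(Ro.from_matrix(R0.T@R).as_rotvec(),4)
E
python3 - <<'E'
from h import *
from plant import ctrl
s=ctrl.get_state();R0=Ro.from_quat(s['tcp_rot']).as_matrix();print(R0)
for sg in (1,-1):
    print(sg,cmd(s,[.45,.30,.43],toolR(sg)),cmd(s,W([-167,-140,400]*np.array(.001)),toolR(sg)))
print(W([-.167,-.14,.319]))
E
```

```text
[[-8.20140333e-04  2.35531853e-01  9.71866284e-01]
 [-2.06826301e-03  9.71864132e-01 -2.35533077e-01]
 [-9.99997525e-01 -2.20324526e-03 -3.09923152e-04]]
1 (array([-0.1995, -0.2773,  0.3667]), array([-0.5223, -0.0009,  0.0021])) (array([-0.1687, -0.646 ,  0.5752]), array([-0.5223, -0.0009,  0.0021]))
-1 (array([-0.1995, -0.2773,  0.3667]), array([2.6193e+00, 2.8000e-03, 1.2000e-03])) (array([-0.1687, -0.646 ,  0.5752]), array([2.6193e+00, 2.8000e-03, 1.2000e-03]))
[ 0.56570586 -0.10754408  0.319     ]
```

play_rows(claw=[0,0,0,0,0,0,0,0,0,0,0,0,0,0,0,0,0,0,0,0], travel=[[-0.2,0,0],[-0.2,0,0],[-0.2,0,0],[-0.2,0,0],[-0.2,0,0],[-0.2,-0.277,0.367],[-0.2,-0.277,0.367],[-0.2,-0.277,0.367],[-0.2,-0.277,0.367],[-0.2,-0.277,0.367],[-0.2,-0.277,0.367],[-0.2,-0.277,0.367],[-0.2,-0.277,0.367],[-0.2,-0.277,0.367],[-0.2,-0.277,0.367],[-0.19,-0.646,0.575],[-0.19,-0.646,0.575],[-0.19,-0.646,0.575],[-0.19,-0.646,0.575],[-0.19,-0.646,0.575]], dr=[[0,0,0],[0,0,0],[0,0,0],[0,0,0],[0,0,0],[-0.522,0,0],[-0.522,0,0],[-0.522,0,0],[-0.522,0,0],[-0.522,0,0],[-0.522,0,0],[-0.522,0,0],[-0.522,0,0],[-0.522,0,0],[-0.522,0,0],[-0.522,0,0],[-0.522,0,0],[-0.522,0,0],[-0.522,0,0],[-0.522,0,0]])

```text
time: 2.1
eef_pos: [0.5182, 0.0585, 0.4243]
tcp_rot: [-0.101, 0.701, 0.1, 0.699]
contact_force: [0.0, 0.3, 0.0]
opening: 1.002
```

Run:
```python
from h import *
from plant import ctrl
s=ctrl.get_state();print(s['eef_pos'],s['qpos'],s['contact_force'])
print(cmd(s,W([-.167,-.14,.42]),toolR(1)))
```

```text
[0.51819464 0.05846589 0.42426311] [-8.16101974e-02 -1.37652158e-01  1.68216453e+00 -1.54755675e-03
  1.59849341e+00 -1.93754726e+00] [0.04377348 0.25624053 0.03536335]
(array([ 0.0044, -0.1727, -0.0011]), array([ 0.0006, -0.0019,  0.0009]))
```

play_rows(claw=[0,0,0,0,0,0,0,0,0,0,0,0], travel=[[0.004,-0.173,-0.001],[0.004,-0.173,-0.001],[0.004,-0.173,-0.001],[0.004,-0.173,-0.001],[0.004,-0.173,-0.001],[0.004,-0.173,-0.001],[0.04,-0.173,-0.001],[0.075,-0.173,-0.001],[0.11,-0.173,-0.001],[0.128,-0.173,-0.001],[0.128,-0.173,-0.001],[0.128,-0.173,-0.001]], dr=[[0,0,0],[0,0,0],[0,0,0],[0,0,0],[0,0,0],[0,0,0],[0,0,0],[0,0,0],[0,0,0],[0,0,0],[0,0,0],[0,0,0]])

```text
time: 3.3
eef_pos: [0.5658, -0.1066, 0.2973]
tcp_rot: [-0.102, 0.7, 0.101, 0.699]
contact_force: [-0.8, -0.8, -0.3]
opening: 1.0
```

Run:
```python
from h import *
from plant import ctrl,vision
s=ctrl.get_state();print(s['eef_pos'],L(s['eef_pos']),s['contact_force'])
a=[vision.read_camera(n)['img'][:,:,::-1] for n in ('scene','wrist')]
a[0]=cv2.resize(a[0][120:330,180:460],(560,420))
cv2.imwrite('pics/g1.png',cv2.resize(np.hstack(a),(800,300)))
```

```text
[ 0.56582668 -0.10660982  0.29725879] [-0.16662181 -0.13913721  0.29725879] [-0.81346395 -0.77803142 -0.32761453]
```

View pics/g1.png

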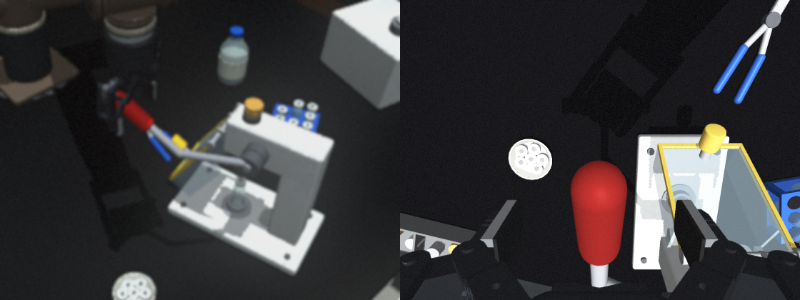

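play_rows(claw=[255,255,255,255,255,255,255,255,255,255], travel=[[0,0,0],[0,0,0],[0,0,0],[0,0,0],[0,0,0],[0,0,0],[0,0,0],[0,0,0],[0,0,0],[0,0,0]], dr=[[0,0,0],[0,0,0],[0,0,0],[0,0,0],[0,0,0],[0,0,0],[0,0,0],[0,0,0],[0,0,0],[0,0,0]], force=30)

```text
time: 4.4
eef_pos: [0.5664, -0.1071, 0.2993]
tcp_rot: [-0.102, 0.699, 0.1, 0.7]
contact_force: [-2.7, 4.5, 5.3]
opening: 0.293
```

Run:
```python
from h import *
from plant import ctrl
s=ctrl.get_state();print(s['eef_pos'],L(s['eef_pos']),s['contact_force'],s['opening'])
for t in np.linspace(0,.94,11):
    f=np.deg2rad(28)-t; print(round(t,3),np.round([.2*(np.sin(np.deg2rad(28))-np.sin(f)),-.2*(np.cos(f)-np.cos(np.deg2rad(28)))],4))
```

```text
[ 0.56643562 -0.10706051  0.29926485] [-0.16616385 -0.13974069  0.29926485] [-2.68981857  4.52228822  5.28697753] 0.2929275256674865
0.0 [ 0. -0.]
0.094 [ 0.017 -0.008]
0.188 [ 0.0347 -0.0144]
0.282 [ 0.0528 -0.0192]
0.376 [ 0.0714 -0.0221]
0.47 [ 0.0902 -0.0234]
0.564 [ 0.1089 -0.0228]
0.658 [ 0.1276 -0.0206]
0.752 [ 0.1459 -0.0165]
0.846 [ 0.1638 -0.0108]
0.94 [ 0.1811 -0.0034]
```

play_rows(claw=[255,255,255,255,255,255,255,255,255,255,255,255,255,255,255,255,255,255,255], travel=[[0.008,0,-0.004],[0.017,0,-0.008],[0.026,0,-0.0115],[0.035,0,-0.0144],[0.044,0,-0.017],[0.053,0,-0.0192],[0.062,0,-0.021],[0.071,0,-0.0221],[0.081,0,-0.023],[0.09,0,-0.0234],[0.1,0,-0.023],[0.109,0,-0.0228],[0.118,0,-0.022],[0.128,0,-0.0206],[0.137,0,-0.0187],[0.146,0,-0.0165],[0.155,0,-0.0138],[0.164,0,-0.0108],[0.164,0,-0.0108]], dr=[[0,0,0],[0,0,0],[0,0,0],[0,0,0],[0,0,0],[0,0,0],[0,0,0],[0,0,0],[0,0,0],[0,0,0],[0,0,0],[0,0,0],[0,0,0],[0,0,0],[0,0,0],[0,0,0],[0,0,0],[0,0,0],[0,0,0]])

```text
time: 6.3
eef_pos: [0.5569, -0.1099, 0.1356]
tcp_rot: [-0.101, 0.699, 0.1, 0.701]
contact_force: [-4.8, 4.6, 9.8]
opening: 0.293
```

Run:
```python
from h import *
from plant import ctrl,vision
s=ctrl.get_state();print(s['eef_pos'],L(s['eef_pos']),s['contact_force'],s['wrist_torque'],s['opening'])
a=[vision.read_camera(n)['img'][:,:,::-1] for n in ('scene','wrist')]
a[0]=cv2.resize(a[0][120:330,180:460],(560,420))
cv2.imwrite('pics/g2.png',cv2.resize(np.hstack(a),(800,300)))
```

```text
[ 0.5569172  -0.10988555  0.1355881 ] [-0.17609257 -0.13978067  0.1355881 ] [-4.78374306  4.63070933  9.84606181] [ 0.85677081  0.41582167 -0.00234501] 0.2929848033037174
```

View pics/g2.png

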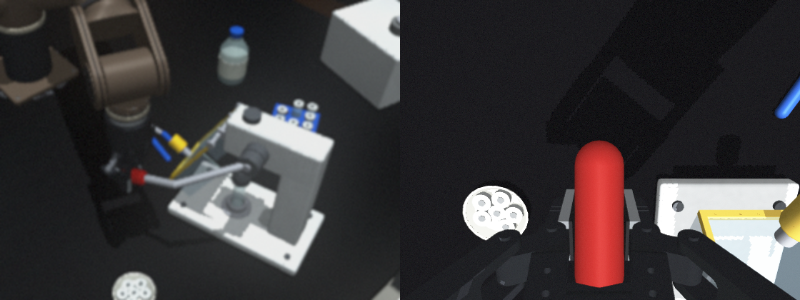

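The grip is held and has come most of the way down (red at wrist (600,215)). I'll take it on to the stop in small steps, watching the force.

play_rows(claw=[255,255,255,255,255], travel=[[0.005,0,0.002],[0.009,0,0.004],[0.013,0,0.0055],[0.015,0,0.006],[0.015,0,0.006]], dr=[[0,0,0],[0,0,0],[0,0,0],[0,0,0],[0,0,0]])

```text
time: 6.9
eef_pos: [0.5625, -0.1082, 0.122]
tcp_rot: [-0.101, 0.699, 0.101, 0.7]
contact_force: [-6.0, 4.3, 10.9]
opening: 0.291
```

play_rows(claw=[255,255,255,255,255], travel=[[0.002,0,0.001],[0.004,0,0.002],[0.006,0,0.002],[0.007,0,0.002],[0.007,0,0.002]], dr=[[0,0,0],[0,0,0],[0,0,0],[0,0,0],[0,0,0]])

```text
time: 7.4
eef_pos: [0.5645, -0.1076, 0.1177]
tcp_rot: [-0.101, 0.7, 0.101, 0.7]
contact_force: [-10.6, 5.4, 15.9]
opening: 0.294
```

Run:
```python
from h import *
from plant import ctrl,vision
s=ctrl.get_state();print(s['eef_pos'],L(s['eef_pos']),s['contact_force'],s['wrist_torque'],s['opening'])
c=vision.read_camera('scene');t=vision.read_camera('top')
for n,c in (('scene',c),('top',t)):
    P=cloud(c);hsv=cv2.cvtColor(c['img'],cv2.COLOR_RGB2HSV)
    m=(((hsv[...,0]<8)|(hsv[...,0]>172))&(hsv[...,1]>150)&(hsv[...,2]>60))&(abs(P[...,1])<.25)&(P[...,0]<.8)
    print(n,m.sum(),[np.round(L(p),3) for p in np.percentile(P[m],[5,50,95],axis=0)] if m.any() else '')
a=[c['img'][:,:,::-1],vision.read_camera('scene')['img'][:,:,::-1]]
a=[cv2.resize(t['img'][80:290,150:430,::-1],(560,420)),cv2.resize(a[1][150:280,230:403],(560,420))]
cv2.imwrite('pics/g3.png',cv2.resize(np.hstack(a),(800,300)))
```

```text
[ 0.56451815 -0.10761642  0.11774975] [-0.16816027 -0.13973609  0.11774975] [-10.55873437   5.44851971  15.86851325] [ 0.75966821  1.13439889 -0.03346894] 0.2943138754038597
scene 84 [array([-0.164, -0.149,  0.148]), array([-0.148, -0.146,  0.161]), array([-0.135, -0.134,  0.167])]
top 0
```

View pics/g3.png

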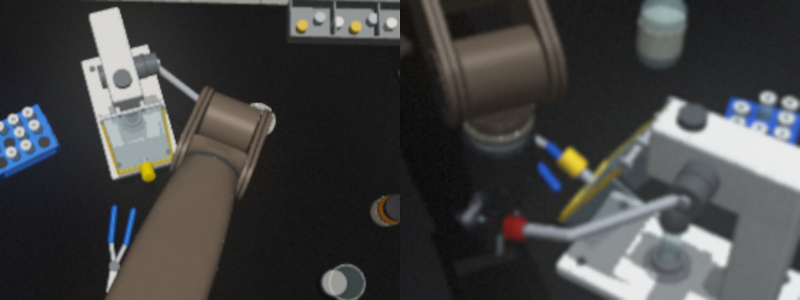

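play_rows(claw=[255,255,255,255,255], travel=[[0.004,0,0],[0.006,0,0],[0.009,0,0],[0.01,0,0],[0.01,0,0]], dr=[[0,0,0],[0,0,0],[0,0,0],[0,0,0],[0,0,0]], force=50)

```text
time: 8.05
eef_pos: [0.5651, -0.1075, 0.1165]
tcp_rot: [-0.102, 0.7, 0.101, 0.7]
contact_force: [-21.7, 9.4, 41.2]
opening: 0.291
```

Run:
```python
from h import *
from plant import ctrl,vision
s=ctrl.get_state();print(s['eef_pos'],L(s['eef_pos']),s['contact_force'],s['wrist_torque'],s['opening'])
c=vision.read_camera('scene');P=cloud(c)
# lever rod direction: rod pixels near press local y<-0.1
Lp=(P-O)@Rp
m=(abs(Lp[...,1]+.14)<.02)&(Lp[...,0]>-.2)&(Lp[...,0]<-.05)&(Lp[...,2]>.13)&(Lp[...,2]<.3)
hsv=cv2.cvtColor(c['img'],cv2.COLOR_RGB2HSV)
m&=hsv[...,2]>60
q=Lp[m];print(len(q));
for a in np.arange(-.2,-.05,.015):
    w=(q[:,0]>=a)&(q[:,0]<a+.015)
    if w.sum()>3: print(round(a+.0075,3),w.sum(),np.round(np.median(q[w],0),4), 'ang',np.rad2deg(np.arctan2(np.median(q[w,2])-.225,.01-np.median(q[w,0]))).round(1))
```

```text
[ 0.56513993 -0.10748568  0.11648341] [-0.16752679 -0.13978511  0.11648341] [-21.73405284   9.40621153  41.2441216 ] [1.74721836 3.04415308 0.17162629] 0.29056029027629404
316
-0.162 28 [-0.157  -0.1503  0.1526] ang -23.4
-0.147 66 [-0.146  -0.1481  0.1626] ang -21.8
-0.132 55 [-0.1358 -0.1447  0.1655] ang -22.2
-0.117 28 [-0.1178 -0.1433  0.1707] ang -23.0
-0.102 27 [-0.103  -0.1434  0.1775] ang -22.8
-0.087 33 [-0.0877 -0.143   0.1851] ang -22.2
-0.072 48 [-0.072  -0.1357  0.1916] ang -22.2
-0.057 31 [-0.0598 -0.1251  0.1966] ang -22.1
```

The force went up to 41 N with 1 mm of motion and the rod measures about −24.7°, so the lever is at its stop. Next I'll follow it back up the arc.

play_rows(claw=[255,255,255,255,255,255,255,255,255,255,255,255,255,255,255,255,255,255,255,255], travel=[[-0.007,0,-0.003],[-0.014,0,-0.0056],[-0.023,0,-0.0085],[-0.032,0,-0.0113],[-0.041,0,-0.0135],[-0.05,0,-0.0154],[-0.059,0,-0.0167],[-0.069,0,-0.0176],[-0.078,0,-0.018],[-0.087,0,-0.0182],[-0.097,0,-0.0177],[-0.106,0,-0.0169],[-0.115,0,-0.0156],[-0.125,0,-0.014],[-0.134,0,-0.0118],[-0.143,0,-0.0092],[-0.152,0,-0.006],[-0.16,0,-0.0028],[-0.172,0,0.0025],[-0.174,0,0.0035]], dr=[[0,0,0],[0,0,0],[0,0,0],[0,0,0],[0,0,0],[0,0,0],[0,0,0],[0,0,0],[0,0,0],[0,0,0],[0,0,0],[0,0,0],[0,0,0],[0,0,0],[0,0,0],[0,0,0],[0,0,0],[0,0,0],[0,0,0],[0,0,0]], force=30)

```text
time: 10.1
eef_pos: [0.5684, -0.1064, 0.29]
tcp_rot: [-0.102, 0.701, 0.101, 0.699]
contact_force: [-3.6, 0.9, -1.5]
opening: 0.29
```

play_rows(claw=[0,0,0,0,0,0,0,0,0,0,0,0,0], travel=[[0,0,0],[0,0,0],[0,0,0],[0,0,0],[0,0,0],[0,0,0],[0,0,0],[0,0,0],[-0.04,0,0],[-0.08,0,0],[-0.12,0,0],[-0.14,0,0],[-0.14,0,0]], dr=[[0,0,0],[0,0,0],[0,0,0],[0,0,0],[0,0,0],[0,0,0],[0,0,0],[0,0,0],[0,0,0],[0,0,0],[0,0,0],[0,0,0],[0,0,0]])

```text
time: 11.4
eef_pos: [0.5697, -0.1066, 0.4349]
tcp_rot: [-0.103, 0.698, 0.1, 0.701]
contact_force: [-0.6, -0.4, 0.9]
opening: 0.999
```

Run:
```python
from h import *
from plant import ctrl,vision
s=ctrl.get_state();print(s['eef_pos'],L(s['eef_pos']),s['contact_force'],s['opening'],s['qpos'])
for n in ('scene','top'):
    c=vision.read_camera(n)
    cv2.imwrite(f'pics/{n}4.png',c['img'][:,:,::-1])
    P=cloud(c);hsv=cv2.cvtColor(c['img'],cv2.COLOR_RGB2HSV)
    m=(((hsv[...,0]<8)|(hsv[...,0]>172))&(hsv[...,1]>150)&(hsv[...,2]>60))&(abs(P[...,1])<.25)&(P[...,0]<.8)
    print(n,m.sum(),np.round(np.median(P[m],0),4) if m.any() else '')
k=W([-.160,0,.127]);print(k,cmd(s,[*k[:2],s['eef_pos'][2]],toolR()))
```

```text
[ 0.56972298 -0.10657134  0.43488413] [-0.16287133 -0.14019383  0.43488413] [-0.59430259 -0.44955591  0.93414744] 0.9988125651812007 [-3.59176079e-01 -8.13806066e-03  1.54140758e+00 -1.65076046e-03
  1.60205521e+00 -2.21851307e+00]
scene 402 [ 0.5688 -0.1112  0.3262]
top 0 
[0.53313115 0.02879333 0.127     ] (array([-0.0007,  0.1402,  0.0034]), array([0.004 , 0.004 , 0.0051]))
```

View pics/scene4.png

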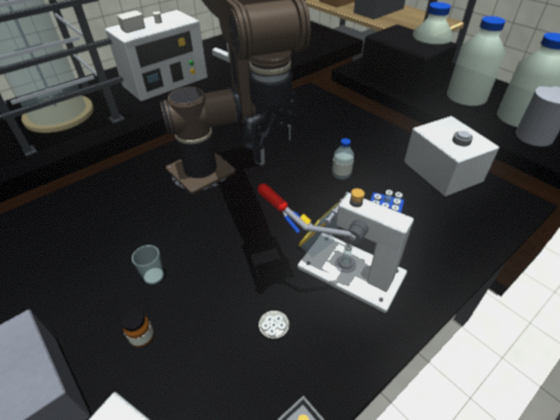

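Run:
```python
from h import *
from plant import ctrl
s=ctrl.get_state();R=toolR(1,.4)
for l in ([-.21,0,.43],[-.21,0,.245]): print(cmd(s,W(l),R))
```

```text
(array([-0.0006,  0.1398, -0.0457]), array([ 0.0038, -0.4032, -0.0011]))
(array([ 0.1844,  0.1397, -0.0451]), array([ 0.0038, -0.4032, -0.0011]))
```

play_rows(claw=[0,0,0,0,0,0,0,0,0,0,0,0], travel=[[0,0.14,-0.046],[0,0.14,-0.046],[0,0.14,-0.046],[0,0.14,-0.046],[0,0.14,-0.046],[0.184,0.14,-0.045],[0.184,0.14,-0.045],[0.184,0.14,-0.045],[0.184,0.14,-0.045],[0.184,0.14,-0.045],[0.184,0.14,-0.045],[0.184,0.14,-0.045]], dr=[[0.004,-0.4,0],[0.004,-0.4,0],[0.004,-0.4,0],[0.004,-0.4,0],[0.004,-0.4,0],[0.004,-0.4,0],[0.004,-0.4,0],[0.004,-0.4,0],[0.004,-0.4,0],[0.004,-0.4,0],[0.004,-0.4,0],[0.004,-0.4,0]])

```text
time: 12.7
eef_pos: [0.4871, 0.0143, 0.2483]
tcp_rot: [-0.079, 0.547, 0.118, 0.825]
contact_force: [0.0, -0.0, 0.1]
opening: 0.998
```

Run:
```python
from h import *
from plant import ctrl,vision
s=ctrl.get_state();R=toolR(1,.4);print(L(s['eef_pos']),s['qpos'],s['contact_force'])
print(cmd(s,W([-.1514,0,.1067]),R))
c=vision.read_camera('wrist');cv2.imwrite('pics/w5.png',c['img'][:,:,::-1])
print(proj(c,W([-.16,0,.127])))
```

```text
[-0.20828123 -0.00102458  0.24829792] [-0.29128542 -0.38194399  2.22441612  0.25824007  0.97339884 -2.25687694] [ 0.04637215 -0.02274033  0.1356224 ]
(array([ 0.1526,  0.0012, -0.0028]), array([-0.0001,  0.0001,  0.0011]))
[[280.65178162 196.17608172]]
```

View pics/w5.png

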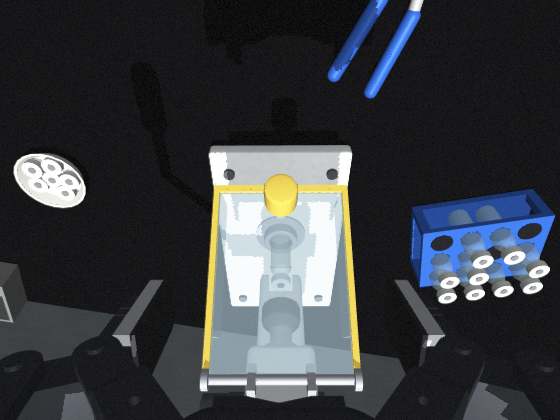

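play_rows(claw=[0,0,0,0,0,0,0,255,255,255,255,255,255,255,255,255,255], travel=[[0.04,0.001,-0.003],[0.08,0.001,-0.003],[0.11,0.001,-0.003],[0.135,0.001,-0.003],[0.153,0.001,-0.003],[0.153,0.001,-0.003],[0.153,0.001,-0.003],[0.153,0.001,-0.003],[0.153,0.001,-0.003],[0.153,0.001,-0.003],[0.153,0.001,-0.003],[0.153,0.001,-0.003],[0.153,0.001,-0.003],[0.153,0.001,-0.003],[0.153,0.001,-0.003],[0.153,0.001,-0.003],[0.153,0.001,-0.003]], dr=[[0,0,0],[0,0,0],[0,0,0],[0,0,0],[0,0,0],[0,0,0],[0,0,0],[0,0,0],[0,0,0],[0,0,0],[0,0,0],[0,0,0],[0,0,0],[0,0,0],[0,0,0],[0,0,0],[0,0,0]], force=40)

```text
time: 14.45
eef_pos: [0.5417, 0.0316, 0.1071]
tcp_rot: [-0.078, 0.546, 0.118, 0.826]
contact_force: [-0.5, 4.9, 3.5]
opening: 0.295
```

Run:
```python
from h import *
from plant import ctrl,vision
s=ctrl.get_state();p=L(s['eef_pos']);print(p,s['contact_force'],s['opening'])
Rt=Ro.from_quat(s['tcp_rot']).as_matrix();print(Rp.T@Rt)
# TCP = knob + off(tilt)
a0=np.arctan2(98,95)
d=np.linalg.norm
k0=np.array([-.160,0,.127]);
tilt0=np.arctan2((Rp.T@Rt)[0,0],-(Rp.T@Rt)[2,0]);off=Rp.T@Rt;print(tilt0)
kt=off.T@(k0-p);print('knob in tool',kt)
for i in range(0,19):
    th=min(1.047,i*1.047/18);al=-a0+th;r=np.hypot(.095,.098)
    k=np.array([-.065-r*np.cos(al),0,.225+r*np.sin(al)])
    tilt=.4*(1-th/1.047)
    R=toolR(1,tilt);P=W(k)-R@np.array([kt[0],kt[1],kt[2]])
    t,dr=cmd(s,P,R);print(round(th,3),t,dr)
c=vision.read_camera('wrist');cv2.imwrite('pics/w6.png',c['img'][:,:,::-1])
```

```text
[-0.15093285  0.00029972  0.10705848] [-0.48415187  4.90417494  3.47764307] 0.2947657755659611
[[ 3.90960960e-01  4.88787234e-04  9.20407132e-01]
 [-5.39341147e-04  9.99999809e-01 -3.01959642e-04]
 [-9.20407104e-01 -3.78359007e-04  3.90961149e-01]]
0.40167548299495015
knob in tool [-0.02189906 -0.0003117  -0.00054902]
0.0 [ 0.  0. -0.] [-0.0003  0.0017  0.0005]
0.058 [-0.0074  0.     -0.0034] [-0.0003  0.0239  0.0005]
0.116 [-0.015   0.     -0.0063] [-0.0003  0.0461  0.0005]
0.174 [-0.0227 -0.     -0.0088] [-0.0003  0.0683  0.0005]
0.233 [-0.0305 -0.     -0.0108] [-0.0003  0.0906  0.0005]
0.291 [-0.0384 -0.     -0.0124] [-0.0003  0.1128  0.0005]
0.349 [-0.0463 -0.     -0.0135] [-0.0003  0.135   0.0005]
0.407 [-0.0543 -0.     -0.0142] [-0.0003  0.1572  0.0005]
0.465 [-0.0623 -0.     -0.0144] [-0.0003  0.1795  0.0005]
0.523 [-0.0703 -0.     -0.0141] [-0.0004  0.2017  0.0005]
0.582 [-0.0782 -0.     -0.0133] [-0.0004  0.2239  0.0005]
0.64 [-0.0861 -0.     -0.0122] [-0.0004  0.2461  0.0005]
0.698 [-0.0939 -0.     -0.0105] [-0.0004  0.2683  0.0005]
0.756 [-0.1015 -0.     -0.0084] [-0.0004  0.2906  0.0005]
0.814 [-0.109  -0.     -0.0059] [-0.0004  0.3128  0.0005]
0.872 [-1.163e-01 -1.000e-04 -3.000e-03] [-0.0004  0.335   0.0005]
0.931 [-1.234e-01 -1.000e-04  4.000e-04] [-0.0004  0.3572  0.0005]
0.989 [-1.303e-01 -1.000e-04  4.200e-03] [-0.0004  0.3795  0.0005]
1.047 [-1.369e-01 -1.000e-04  8.300e-03] [-4.000e-04  4.017e-01  5.000e-04]
```

View pics/w6.png

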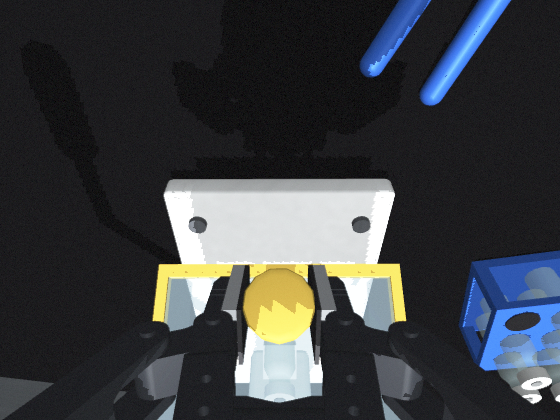

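The knob is gripped between the pads at (279,305), opening 25 mm. Next I'll raise it along the arc to about 0.93, then check.

play_rows(claw=[255,255,255,255,255,255,255,255,255,255,255,255,255,255,255,255,255,255], travel=[[-0.0074,0,-0.0034],[-0.015,0,-0.0063],[-0.0227,0,-0.0088],[-0.0305,0,-0.0108],[-0.0384,0,-0.0124],[-0.0463,0,-0.0135],[-0.0543,0,-0.0142],[-0.0623,0,-0.0144],[-0.0703,0,-0.0141],[-0.0782,0,-0.0133],[-0.0861,0,-0.0122],[-0.0939,0,-0.0105],[-0.1015,0,-0.0084],[-0.109,0,-0.0059],[-0.116,0,-0.003],[-0.1234,0,0.0004],[-0.1234,0,0.0004],[-0.1234,0,0.0004]], dr=[[0,0.024,0],[0,0.046,0],[0,0.068,0],[0,0.091,0],[0,0.113,0],[0,0.135,0],[0,0.157,0],[0,0.18,0],[0,0.202,0],[0,0.224,0],[0,0.246,0],[0,0.268,0],[0,0.291,0],[0,0.313,0],[0,0.335,0],[0,0.357,0],[0,0.357,0],[0,0.357,0]])

```text
time: 16.3
eef_pos: [0.4941, 0.0177, 0.2185]
tcp_rot: [-0.098, 0.686, 0.102, 0.714]
contact_force: [-3.1, -2.0, -3.5]
opening: 0.294
```

```bash
cat > chk.py <<'E'
from h import *
from plant import ctrl,vision
import sys
s=ctrl.get_state();p=L(s['eef_pos']);Rt=Rp.T@Ro.from_quat(s['tcp_rot']).as_matrix()
k=p+Rt@np.array([-.0219,-.0003,-.0005]);v=k-[-.065,0,.225]
print('time',s['time'],'knob',k,'r',np.hypot(v[0],v[2]),'theta(tool)',np.arctan2(v[2],-v[0])+np.arctan2(98,95),s['contact_force'],s['opening'])
a=[]
for n in ('scene','top'):
    c=vision.read_camera(n);P=cloud(c);Lp=(P-O)@Rp;hsv=cv2.cvtColor(c['img'],cv2.COLOR_RGB2HSV)
    m=((hsv[...,0]>18)&(hsv[...,0]<32)&(hsv[...,1]>110)&(hsv[...,2]>60))&(abs(Lp[...,1])<.075)&(Lp[...,0]<-.06)&(Lp[...,0]>-.3)&(Lp[...,2]>.06)
    e=m&(abs(Lp[...,1])>.045)
    q=Lp[e];print(n,m.sum(),e.sum())
    if len(q)>8:
        x=np.array([-.065-q[:,0],q[:,2]-.225]);f=np.polyfit(x[0],x[1],1);print(' edge slope deg',np.rad2deg(np.arctan(f[0])).round(1),'=> theta',(np.arctan(f[0])+np.deg2rad(61)).round(3),'offset',f[1].round(4),'xrange',x[0].min(),x[0].max())
    im=c['img'][:,:,::-1]
    a.append(cv2.resize(im[150:300,250:450] if n=='scene' else im[90:240,180:380],(400,300)))
cv2.imwrite('pics/'+sys.argv[1],np.hstack(a))
cv2.imwrite('pics/w'+sys.argv[1],vision.read_camera('wrist')['img'][:,:,::-1])
E
python3 chk.py k7.png
```

```text
time 16.3 knob [-2.01968451e-01 -1.47185600e-05  2.40342581e-01] r 0.1378250751609272 theta(tool) 0.912491385604799 [-3.12231657 -2.0399151  -3.47218771] 0.29449536846470803
scene 244 181
 edge slope deg -9.0 => theta 0.908 offset 0.0027 xrange 0.008526697036185069 0.14230395159995962
top 87 43
 edge slope deg -9.5 => theta 0.899 offset 0.0036 xrange 0.008957291319031502 0.15296642611291061
```

View pics/k7.png

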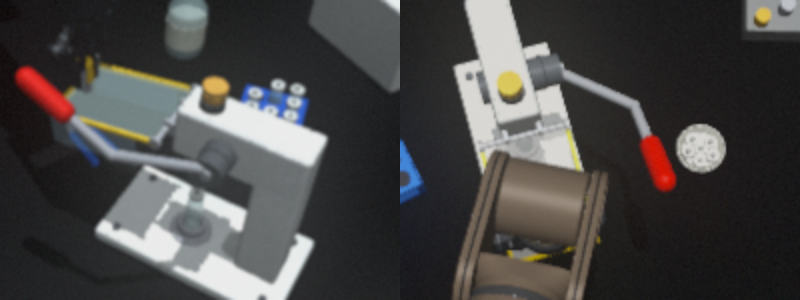

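View pics/wk7.png

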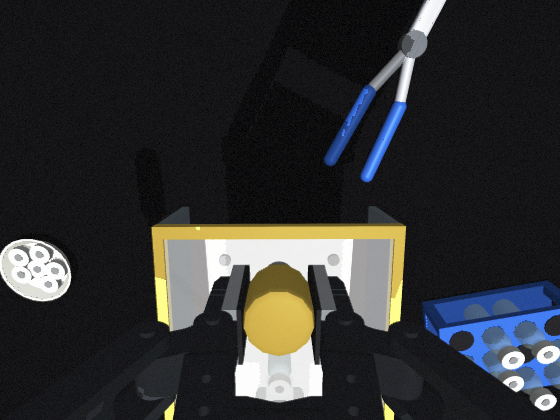

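Guard is up at about 0.91 by both the tool position and the edge slope; the lever is at rest and the vial stands in the nest. The remaining 0.135 rad comes next.

```bash
cat > nxt.py <<'E'
from h import *
from plant import ctrl
import sys
s=ctrl.get_state()
for a in sys.argv[1:]:
    th=float(a);al=th-np.arctan2(98,95);r=.1374
    k=np.array([-.065-r*np.cos(al),0,.225+r*np.sin(al)])
    R=toolR(1,.4*(1-th/1.047));print(th,cmd(s,W(k)-R@np.array([-.0219,-.0003,-.0005]),R))
E
python3 nxt.py .95 1.0 1.035 1.055
```

```text
0.95 (array([-0.0044,  0.    ,  0.0011]), array([-0.0005,  0.0028,  0.0001]))
1.0 (array([-0.0111,  0.    ,  0.0022]), array([-0.0005,  0.0219,  0.0001]))
1.035 (array([-0.0158,  0.    ,  0.0031]), array([-0.0005,  0.0353,  0.0001]))
1.055 (array([-0.0184,  0.    ,  0.0037]), array([-0.0005,  0.0429,  0.0001]))
```

play_rows(claw=[255,255,255,255,255,255,255,255], travel=[[-0.0044,0,0.0011],[-0.0111,0,0.0022],[-0.0158,0,0.0031],[-0.0194,0,0.0037],[-0.0194,0,0.0037],[-0.0194,0,0.0037],[-0.0194,0,0.0037],[-0.0194,0,0.0037]], dr=[[0,0.003,0],[0,0.022,0],[0,0.035,0],[0,0.04,0],[0,0.04,0],[0,0.04,0],[0,0.04,0],[0,0.04,0]])

```text
time: 17.25
eef_pos: [0.4972, 0.0185, 0.2387]
tcp_rot: [-0.1, 0.7, 0.1, 0.7]
contact_force: [-2.2, -0.9, -4.0]
opening: 0.294
```

```bash
python3 chk.py k8.png; python3 nxt.py 1.047
```

```text
time 17.25 knob [-1.97926368e-01 -3.04812612e-05  2.60640998e-01] r 0.13762158247509185 theta(tool) 1.0629051742834548 [-2.2120267  -0.88246209 -3.95393895] 0.2935229961885663
scene 291 213
 edge slope deg -0.9 => theta 1.05 offset 0.0027 xrange 0.007366985478113014 0.14111153178131275
top 77 42
 edge slope deg -0.7 => theta 1.052 offset 0.0052 xrange 0.008369082553762133 0.15578863199293927
1.047 (array([ 0.0022,  0.    , -0.0004]), array([-0.0005,  0.0007,  0.0002]))
```

View pics/k8.png

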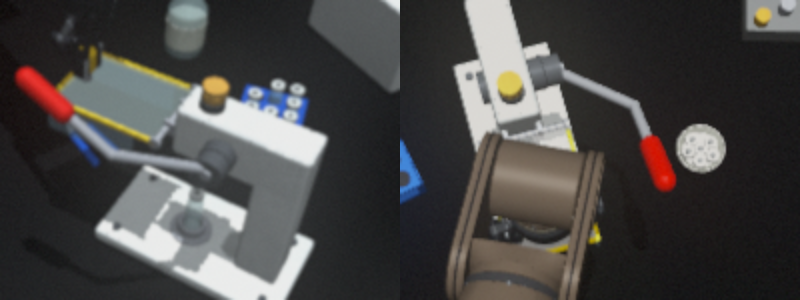

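play_rows(claw=[255,255,255,255,255,255,255,255,255,255,255,255], travel=[[0.001,0,0],[0.001,0,0],[0.001,0,0],[0.001,0,0],[0.001,0,0],[0.001,0,0],[0.001,0,0],[0.001,0,0],[0.001,0,0],[0.001,0,0],[0.001,0,0],[0.001,0,0]], dr=[[0,0,0],[0,0,0],[0,0,0],[0,0,0],[0,0,0],[0,0,0],[0,0,0],[0,0,0],[0,0,0],[0,0,0],[0,0,0],[0,0,0]])

```text
time: 18.6
eef_pos: [0.497, 0.0185, 0.2379]
tcp_rot: [-0.1, 0.7, 0.1, 0.7]
contact_force: [-5.3, -0.9, -1.7]
opening: 0.293
```

```bash
python3 chk.py k9.png; python3 -c "
from plant import vision,ctrl
import cv2
print(ctrl.get_state()['dq'])
cv2.imwrite('pics/scene9.png',vision.read_camera('scene')['img'][:,:,::-1])"
```

```text
time 18.6 knob [-1.98109759e-01 -1.88608439e-05  2.59767724e-01] r 0.13757544292878357 theta(tool) 1.0564288648937734 [-5.34613859 -0.90190419 -1.73739326] 0.2927313292921717
scene 291 211
 edge slope deg -1.2 => theta 1.044 offset 0.0026 xrange 0.006516405718140161 0.13716001024991825
top 78 42
 edge slope deg -1.7 => theta 1.034 offset 0.006 xrange 0.009574498513444302 0.15509817680348464
[-1.46355968e-03  7.73095573e-06  1.12344658e-04  8.75343013e-04
  1.18463306e-03  3.68268439e-03]
```

View pics/scene9.png

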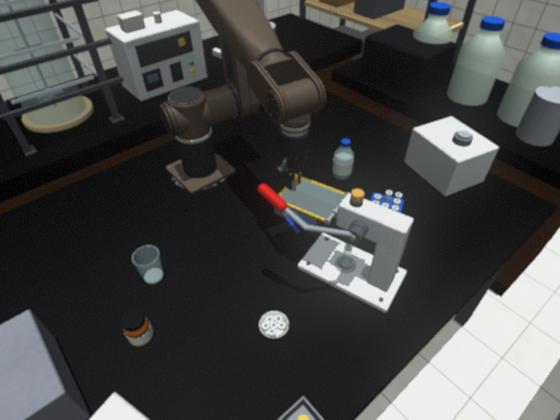

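View pics/wk9.png

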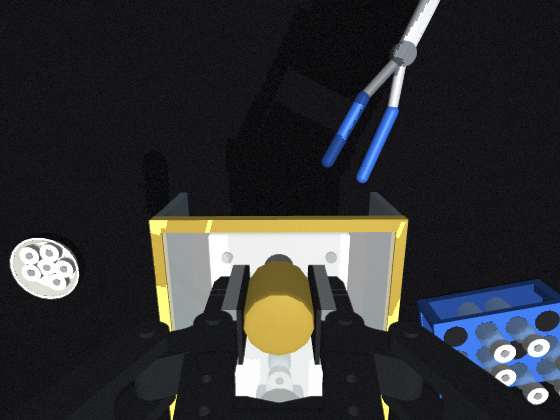

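The scene picture shows the guard sheet about level at (318,198), the lever at rest at (272,197), the vial upright in the nest at (347,262), and nothing else moved. Handing in.

```bash
python3 -c "
from plant import ctrl
print(ctrl.sign_off())"
```

```text
the job is handed in; nothing more can be done
None
```

The cap is crimped, and I handed in with the gripper still holding the guard open by its yellow knob at about 60 degrees. The job took 18.6 s of the 48 s allowed.

- **Crimp:** With the guard shut, I brought the lever down until the force rose to about 41 N on that axis with only 1 mm of further travel. The lever rod measured about 24.7° below level, which is the stop angle given. The lever then came back up and I let go; the red grip was within 1 mm of where it started.
- **Guard:** The last checks of the angle did not fully agree. Against the 1.047 rad asked for, the tool position gave 1.056, the scene camera 1.044 and the top camera 1.034. The arm was steady, and the grip opening was unchanged at 25 mm.
- **Bench:** In the last pictures the vial stands in its nest, and the lever is at rest. The other things on the bench look undisturbed; I judged them by eye and did not measure them.

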